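Put the shogi piece tray away under the low shelf and shut the cedar panel

TASK

Slide the red lacquer tray, with the round boxwood piece case standing on it, into the open left-hand bay (as seen from the robot) under the low shelf until it is fully home, never letting the tray or the case touch the underside of the shelf top. Then slide the small cedar panel fully shut in front of it. Keep the piece case upright on the tray and leave the teacup, the flask and the turtle trivet where they stand.

Things in the scene. Friction and masses are not known exactly. Their poses are not given: they have to be found in the camera images.
- tray_center (a point): Centre, 17 mm above its underside, of the loose dark-red lacquer tray (0.35 kg) that slides on the table: 140 mm deep (x), 110 mm wide (y), floor 6 mm thick. Front lip on its -x side: a wall 110 mm wide, 10 mm thick, 34 mm high, its middle plane 65 mm from this point along -x; about 55 mm of free floor behind it. Other walls 8 mm thick, 20 mm high.
- case_center (a point): Centre of the round boxwood piece case standing loose on the rear half of the tray floor, upright cylinder 56 mm across, 44 mm tall, about 0.14 kg; its z axis is up. On the tray its top is 50 mm above the table.
- bay_mouth (a point): Fixed low zelkova shelf: point on the table, middle of the front edge of its left-hand bay; x points into the bay, y left along the front. Bay 126 mm wide between 14 mm uprights, 62 mm high, floored by the table. A low back stop 144 mm in holds the home tray: its centre 74 mm in from here, its lip 4 mm behind the front edge. The empty right-hand bay is 170 mm wide.
- shelf_top: The fixed top board of the shelf, 165 mm deep, 354 mm wide, 14 mm thick, underside 62 mm and top face 76 mm above the table. Its origin and axes are those of bay_mouth; its front edge is at x = 0, its middle at y = -92 mm.
- panel (a joint): Slide of the small cedar panel, 146 mm wide, 58 mm tall, 10 mm thick, standing 8 to 18 mm in front of the shelf's front edge. 0 = shut, covering the left-hand bay; grows in m as it slides to the right (bay_mouth's -y), at most 0.19. It starts open, clear of the left-hand bay. About 1 N of friction; it stays where it is left.
- panel_pull (a point): Middle of the dark pull at mid-width of the panel's front face: an upright fin 14 mm thick along the slide, standing out 33 mm from the panel (to 51 mm in front of the shelf's front edge), from 16 to 58 mm above the table. This point is 36 mm in front of that edge, 37 mm up; axes as bay_mouth.
- teacup: Celadon teacup, loose, 72 mm across, 62 mm tall, standing on the rear of the shelf top over the right-hand bay; origin at the centre of its foot. Leave alone.
- flask: Pewter sake flask, loose, 76 mm across, 145 mm tall, on the table to the left of the shelf; origin at the centre of its foot. Leave alone.
- trivet: Black iron turtle-shaped trivet, loose, about 130 by 100 mm, 28 mm high, on the table at the right; origin at the centre of its underside. Leave alone.
- tray: The same tray as tray_center; this origin is at the centre of its underside, with the same axes.
- piece_case: The same piece case as case_center; this origin is at the centre of its underside.
There are look-alikes about, which are no part of the job. Leave any green or turquoise look-alike of the tray alone. Leave any purple look-alike of the piece_case alone.

How it is judged:
By the outcome, as a careful person would: the job done as asked, in the order asked, and still so for the second after the job is handed in, with the robot touching nothing.
It also fails if it takes over 58 s, if anything falls off the work surface, if the arm or the gripper's body presses on something with over 40 N, if the wrist force passes 120 N, or if a joint passes its speed limit or range.

ROBOT

A 6-joint arm with a two-finger parallel gripper is mounted at the origin on the work surface. World frame = base frame: x ahead of the robot, y to its left, z up, the work surface at z = 0. Lengths are in m, angles in degrees, forces in N, time in s.
With the tool pointing down it reaches from about 0.375 to 0.9 m from the base axis. Payload 3.1 kg.
Tool frame: the origin (TCP) lies on the centre line of the jaws, within the pads' length; the fingertips stand 25 mm ahead of it and the grasp point (between the pads) lies 6 mm ahead of it; z points along the fingers, y is the line along which they close (so a half turn about z gives the same grasp; the last joint's range is limited). The gripper opens to 87 mm and grips with 3 to 60 N. Pads are 19 mm wide; open, the fingers measure 117 mm over their backs; the gripper's body (75 mm by 190 mm) begins 51 mm behind the grasp point.
Start: joints at [-85.915, 30.224, 82.088, -0, 67.689, -10.227], TCP at [0.155, -0.606, 0.248] pointing down, gripper open.
Joint ranges: [-176.69, 176.69], [-43.24, 126.21], [12.49, 139.97], [-82, 262], [0, 151.66], [-163.58, 163.58]. Speed limits (degrees/s): [159.86, 159.86, 180, 180, 180, 180].

INTERFACE

Orientations are given as a 3x3 rotation matrix whose columns are the frame's x, y, z axes.
In Python, from rig import * gives the robot as it stands.
- The arm moves only by the tool step_arm, never from a script. Its argument "steps" is a list of rows, each a list of 7 numbers: the shift along the tool's x, y, z normalised to -1 to 1, where 1 is 0.3 m, then the turn, a rotation vector about the tool's x, y, z normalised to -1 to 1, where 1 is 45 degrees, then the gripper's target within -1 to 1 (shut at 1, half-way at 0, fully open at -1). A call has 1 to 8 rows; each row is the pose to reach, as a shift and turn from the pose commanded when the call began, along the tool's axes at that moment; what a row does not reach only later rows make up. A row lasts 1/12 s, in which the tool goes at most 41.7 mm and 7.16 degrees, less where a joint would pass 70% of its speed; a pose out of reach is approached as far as the arm can. A call with a number of a shift or a turn outside -1 to 1 is refused whole. A call with a gripper value outside its range is refused whole. The fingers move at their own pace and stop on an object; the grip force is fixed at half the most. Time passes only in rows, so rows that repeat a pose let the fingers close. It gives the time, the measured TCP pose, the force, the opening and the grip force at its end, in the units of the state.
- read_state(): the state, without advancing time (a new reading comes with each control period).
- capture(name): name is "side" or "top"; returns a dict with "image" (420x560x3 uint8, red, green, blue), "vertical_fov" (degrees; the focal length in pixels is half the picture's height over the tangent of half this angle, whatever the lens; pixels are square), "cx", "cy" (the principal point, pixels), "world_from_camera" (4x4, takes a point from camera to world coordinates). Camera axes: x right, y down, z forward; pixel columns grow to the right and rows downward; lengths in m; the calibration is good to about 2 mm. A picture is of the moment at which its call begins. There is no depth.
- hand_in(): hands the job in; it is judged then, once.
The state is a dict: "time_s": time; "joint_positions": joint angles; "qvel": joint speeds; "tau": joint torques, N m; "position": TCP position; "tcp_rot": TCP orientation; "force": force on the tool from outside, world axes, zero at the start; "moment": the same for the moment, N m; "opening": opening from 0.0 (shut) to 1.0 (fully open); "grasp_force": force on a finger pad.
Only numpy, scipy, OpenCV 4.12 (cv2) and the standard library are available. Lean on these libraries where they do the work, as an engineer would, in place of code of your own. Each camera call takes 0.05 s, during which the arm holds its last target. There are 200 camera calls.

## Working session

There is one attempt and no reset: what is moved stays moved. The work goes in short steps, Python scripts to look and compute and a tool call to move; the robot and the scene stay as the last step left them, time stands still between calls to the robot, and variables do not carry over. Pictures are saved under pics/ and viewed, at most 10 in all, crops included, and the job is handed in when it is done.

Besides the shell and the picture viewer there is one more tool, called after "Emit:" as name(argument=value, ...) on one line, values as JSON. step_arm: Moves the arm, as the interface text tells. Scaled input: -1 to 1 covers 0.3 m each way for a shift and 45 degrees each way for a turn. Its arguments: {"type":"object","properties":{"steps":{"type":"array"}},"required":["steps"]}

```bash
mkdir -p pics
cat > h.py <<'E'
from rig import *
import numpy as np, cv2
def save(n,f,crop=None,k=1):
    c=capture(n); im=c["image"][:,:,::-1]
    if crop: x0,y0,x1,y1=crop; im=im[y0:y1,x0:x1]
    cv2.imwrite("pics/"+f,cv2.resize(im,None,fx=k,fy=k,interpolation=cv2.INTER_CUBIC)); return c
def ray(c,u,v):
    f=c["image"].shape[0]/2/np.tan(np.radians(c["vertical_fov"]/2)); T=np.array(c["world_from_camera"])
    return T[:3,3],T[:3,:3]@np.array([(u-c["cx"])/f,(v-c["cy"])/f,1])
def atz(c,u,v,z):
    o,d=ray(c,u,v); return o+d*(z-o[2])/d[2]
def proj(c,p):
    f=c["image"].shape[0]/2/np.tan(np.radians(c["vertical_fov"]/2)); T=np.array(c["world_from_camera"])
    q=T[:3,:3].T@(np.array(p)-T[:3,3]); return np.array([c["cx"]+f*q[0]/q[2],c["cy"]+f*q[1]/q[2]])
def tri(c1,p1,c2,p2):
    A=[];b=[]
    for c,p in((c1,p1),(c2,p2)):
        o,d=ray(c,*p); d=d/np.linalg.norm(d); M=np.eye(3)-np.outer(d,d); A.append(M);b.append(M@o)
    return np.linalg.lstsq(np.vstack(A),np.hstack(b),rcond=None)[0]
E
python3 - <<'E'
from h import *
for n in("top","side"):
    c=save(n,n+"0.png",k=1.42); print(n,c["vertical_fov"],c["cx"],c["cy"],np.round(c["world_from_camera"],3).tolist())
s=read_state(); print(s)
E
```

```text
top 48.23015542059354 275.49019069040804 211.19321711179316 [[-0.003, -0.99, 0.14, 0.272], [-1.0, 0.004, 0.003, 0.063], [-0.003, -0.14, -0.99, 1.693], [0.0, 0.0, 0.0, 1.0]]
side 48.982028638980644 285.55864399866095 207.3804060615031 [[-0.997, -0.016, 0.072, 0.411], [-0.071, 0.478, -0.876, 1.361], [-0.02, -0.878, -0.477, 0.804], [0.0, 0.0, 0.0, 1.0]]
{'time_s': 0.1, 'joint_positions': array([-8.59144442e+01,  3.02743238e+01,  8.21495837e+01, -2.04540833e-03,
        6.76890887e+01, -1.02270265e+01]), 'qvel': array([ 0.0289471 ,  0.01911712, -0.19262146, -0.01835786, -0.07785795,
       -0.01149799]), 'tau': array([-9.56684357e-05, -4.40983629e+01, -1.77150786e+01,  6.35963911e-02,
        5.33871807e-02, -3.80397478e-05]), 'position': array([ 0.15448506, -0.60497074,  0.24665911]), 'tcp_rot': array([[ 9.68958136e-01,  2.47224800e-01, -1.73450703e-04],
       [ 2.47224656e-01, -9.68956196e-01,  1.96478913e-03],
       [ 3.17678465e-04, -1.94667970e-03, -9.99998055e-01]]), 'force': array([-0.24753917, -0.09323331, -0.02934688]), 'moment': array([-0.01319041,  0.03013791, -0.00037407]), 'grasp_force': 0.0, 'opening': 1.0032131963523379}
```

View pics/top0.png

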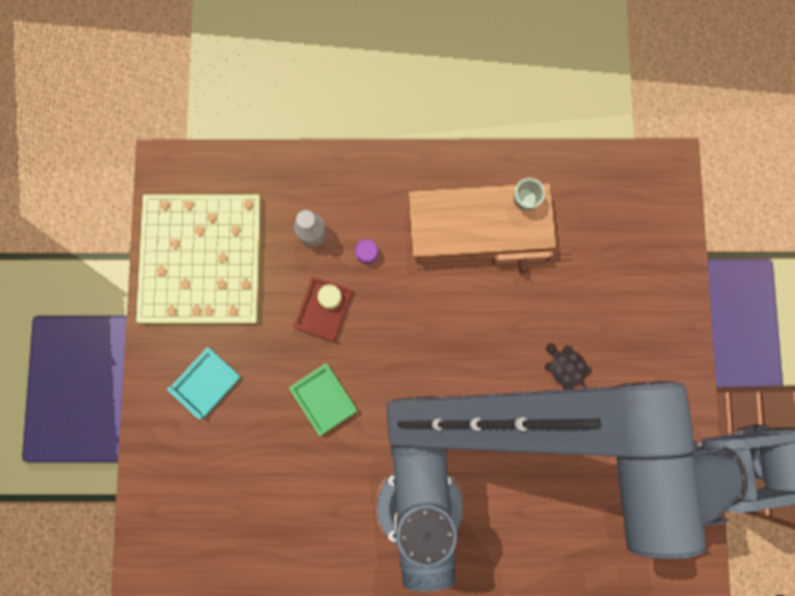

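View pics/side0.png

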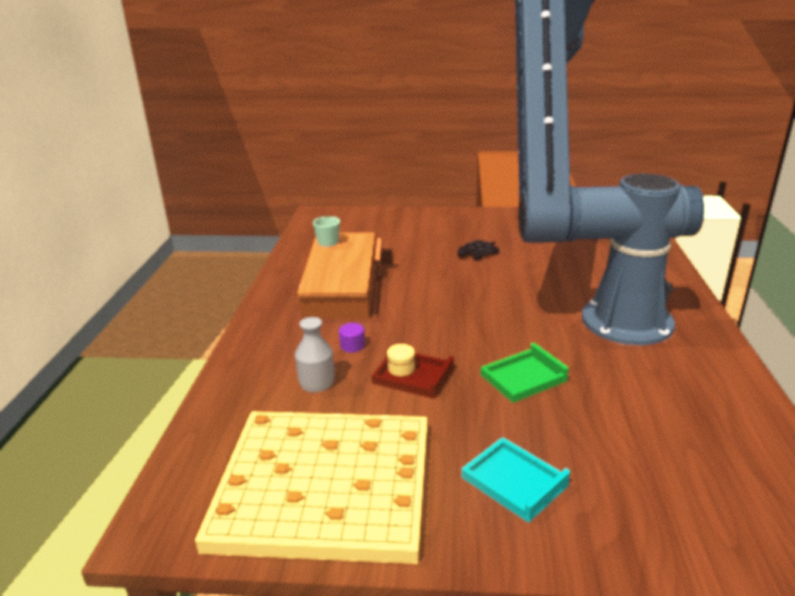

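The top view shows the shelf (410–555, 185–260), the tray with the case at (323, 308), yawed, and the panel at the right (about 523, 258). The side view shows the tray at (412, 372). Next: enlarged crops.

Run:
```python
from h import *
save("top","top1.png",(200,120,400,250),4)
save("side","side1.png",(200,140,330,290),4)
```

```text
(no output)
```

View pics/top1.png

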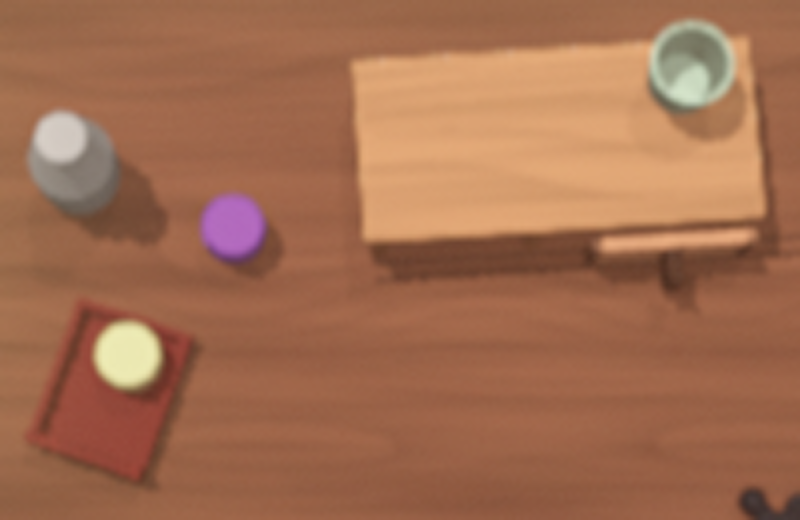

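View pics/side1.png

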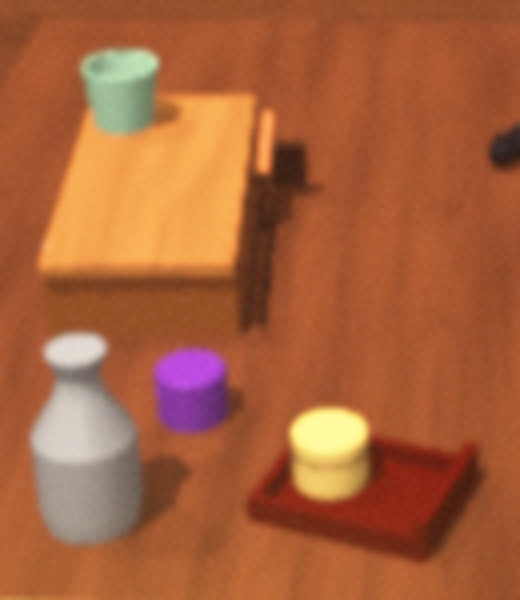

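Run:
```python
from h import *
t=capture("top");s=capture("side")
T=lambda x,y:((x+.5)/4-.5+200,(y+.5)/4-.5+120)
S=lambda x,y:((x+.5)/4-.5+200,(y+.5)/4-.5+140)
P={}
for n,x,y,z in [("FL",364,241,.076),("FR",766,217,.076),("BL",352,62,.076),("BR",748,38,.076),("tRL",82,300,.02),("tRR",193,340,.02),("tFL",28,437,.034),("tFR",143,482,.034),("case",128,355,.05),("purple",233,226,.044),("pullTop",673,250,.058),("panL",596,245,.058),("panR",757,236,.058)]:
    P[n]=atz(t,*T(x,y),z); print(n,P[n].round(4))
d=lambda a,b:np.linalg.norm(P[a]-P[b])
print("widths",d("FL","FR"),d("BL","BR"),d("FL","BL"),d("FR","BR"),"tray",d("tRL","tRR"),d("tFL","tFR"),d("tRL","tFL"),d("tRR","tFR"))
ang=lambda a,b:np.degrees(np.arctan2(*(P[b]-P[a])[[1,0]]))
print(ang("FR","FL")-90,ang("BR","BL")-90,ang("FL","BL"),ang("FR","BR"),"tray",ang("tRR","tRL")-90,ang("tFR","tFL")-90,ang("tFL","tRL"),ang("tFR","tRR"))
for n,a,b in [("shelfFL",(364,241),(237,270)),("shelfFR",(766,217),(254,95)),("BL",(352,62),(42,268)),("case",(128,355),(330,430)),("tRL",(82,300),(250,500)),("tFR",(143,482),(476,447)),("tRR",(193,340),(375,438))]:
    print(n,"tri",tri(t,T(*a),s,S(*b)).round(4))
```

```text
FL [0.6123 0.0146 0.076 ]
FR [ 0.6325 -0.339   0.076 ]
BL [0.7749 0.0241 0.076 ]
BR [ 0.7956 -0.3291  0.076 ]
tRL [0.5706 0.2686 0.02  ]
tRR [0.5336 0.1679 0.02  ]
tFL [0.4448 0.3132 0.034 ]
tFR [0.4044 0.2106 0.034 ]
case [0.5157 0.2235 0.05  ]
purple [0.6332 0.1311 0.044 ]
pullTop [ 0.6069 -0.2599  0.058 ]
panL [ 0.6117 -0.1917  0.058 ]
panR [ 0.6193 -0.3348  0.058 ]
widths 0.35416982871431957 0.35375100251488334 0.16284496480721433 0.16335125632626896 tray 0.1072686830917506 0.11021739187424744 0.13428102545391746 0.13684634080267177
3.26342241554066 3.3452655702036793 3.3243922823208987 3.471234468908752 tray -20.18240270651745 -21.489710060942016 -19.515389643110897 -18.298679546383706
shelfFL tri [0.6123 0.0144 0.0699]
shelfFR tri [ 0.6346 -0.3388  0.0769]
BL tri [0.7749 0.024  0.0739]
case tri [0.5164 0.2235 0.0502]
tRL tri [0.572  0.2689 0.0177]
tFR tri [0.407  0.2109 0.0295]
tRR tri [0.5108 0.1691 0.012 ]
```

```bash
cat > plan.py <<'E'
import sys; from h import *
from scipy.spatial.transform import Rotation as Ro
psi=np.radians(3.35); M=np.array([.617,-.0704,0]); X=np.array([np.cos(psi),np.sin(psi),0]); Y=np.array([-np.sin(psi),np.cos(psi),0])
def bay(x,y,z): return M+x*X+y*Y+np.array([0,0,z])
def to(p,yaw,tilt=0,msg="",s=None):
    "tool x at yaw (deg), tilt>0 leans fingertips towards tool x"
    s=s or read_state(); R=np.array(s["tcp_rot"])
    G=Ro.from_euler("z",yaw,degrees=True).as_matrix()@np.diag([1,-1,-1.])@Ro.from_euler("y",tilt,degrees=True).as_matrix()
    sh=R.T@(np.array(p)-s["position"]); w=np.degrees(Ro.from_matrix(R.T@G).as_rotvec())
    print(msg,"shift/.3",(sh/.3).round(3),"turn/45",(w/45).round(3))
def st():
    s=read_state(); d=s["position"]-M; R=np.array(s["tcp_rot"])
    print("t",round(s["time_s"],2),"p",s["position"].round(4),"bay",(d@X).round(4),(d@Y).round(4),"yawx",np.degrees(np.arctan2(R[1,0],R[0,0])).round(2),"F",s["force"].round(1),"open",round(s["opening"],3),"gf",round(s["grasp_force"],1),"q",s["joint_positions"].round(0))
E
python3 - <<'E'
from plan import *
to([.42,-.36,.25],50); to([.428,.261,.2],70)
E
```

```text
shift/.3 [ 1.06  -0.574 -0.009] turn/45 [-0.001 -0.    -0.793]
 shift/.3 [ 1.597 -2.573  0.16 ] turn/45 [-1.000e-03 -1.000e-03 -1.237e+00]
```

Emit:
step_arm(steps=[[1, -0.55, 0, 0, 0, -0.8, 0], [1, -0.55, 0, 0, 0, -0.8, 0], [1, -0.55, 0, 0, 0, -0.8, 0], [1, -0.55, 0, 0, 0, -0.8, 0], [1, -0.55, 0, 0, 0, -0.8, 0], [1, -0.55, 0, 0, 0, -0.8, 0], [1, -0.55, 0, 0, 0, -0.8, 0], [1, -0.55, 0, 0, 0, -0.8, 0]])

```text
time_s: 0.97
position: [0.399, -0.3762, 0.2477]
tcp_rot: [[0.639, 0.769, 0.0], [0.769, -0.639, -0.0], [-0.0, 0.0, -1.0]]
force: [-0.4, -0.4, 0.2]
opening: 0.526
grasp_force: 0.0
```

Run:
```python
from plan import *
st();to([.5,-.05,.2],60);to([.428,.261,.2],70)
```

```text
t 0.97 p [ 0.399  -0.3762  0.2477] bay -0.2355 -0.2925 yawx 50.29 F [-0.4 -0.4  0.2] open 0.526 gf 0.0 q [-55.  24.  93.   0.  63. -15.]
 shift/.3 [ 1.051 -0.436  0.159] turn/45 [ 0.     0.    -0.216]
 shift/.3 [ 1.696 -1.283  0.159] turn/45 [ 0.     0.    -0.438]
```

Emit:
step_arm(steps=[[1, -0.45, 0.1, 0, 0, -0.44, 0], [1, -0.45, 0.1, 0, 0, -0.44, 0], [1, -0.45, 0.1, 0, 0, -0.44, 0], [1, -0.45, 0.1, 0, 0, -0.44, 0], [1, -0.45, 0.1, 0, 0, -0.44, 0], [1, -0.45, 0.1, 0, 0, -0.44, 0], [1, -0.45, 0.1, 0, 0, -0.44, 0], [1, -0.45, 0.1, 0, 0, -0.44, 0]])

```text
time_s: 1.63
position: [0.4857, -0.0584, 0.2176]
tcp_rot: [[0.34, 0.94, 0.0], [0.94, -0.34, 0.0], [0.0, 0.0, -1.0]]
force: [1.0, -0.9, 0.4]
opening: 0.5
grasp_force: 0.0
```

Run:
```python
from plan import *
st();to([.428,.261,.12],70)
```

```text
t 1.63 p [ 0.4857 -0.0584  0.2176] bay -0.1304 0.0197 yawx 70.12 F [ 1.  -0.9  0.4] open 0.5 gf 0.0 q [-20.  22. 103.   0.  55.  -0.]
 shift/.3 [ 0.936 -0.543  0.325] turn/45 [ 0.    -0.     0.003]
```

Emit:
step_arm(steps=[[0.93, -0.54, 0.3, 0, 0, 0, 0], [0.93, -0.54, 0.3, 0, 0, 0, 0], [0.93, -0.54, 0.3, 0, 0, 0, 0], [0.93, -0.54, 0.3, 0, 0, 0, 0], [0.93, -0.54, 0.3, 0, 0, 0, 0], [0.93, -0.54, 0.3, 0, 0, 0, 0], [0.93, -0.54, 0.3, 0, 0, 0, 0], [0.93, -0.54, 0.3, 0, 0, 0, 0]])

```text
time_s: 2.3
position: [0.428, 0.2573, 0.1276]
tcp_rot: [[0.34, 0.94, 0.001], [0.94, -0.34, 0.0], [0.0, 0.001, -1.0]]
force: [1.7, 0.2, 0.5]
opening: 0.5
grasp_force: 0.0
```

Emit:
step_arm(steps=[[0, 0, 0, 0, 0, 0, 0], [0, 0, 0, 0, 0, 0, 0], [0, 0, 0, 0, 0, 0, 0]])

```text
time_s: 2.55
position: [0.4284, 0.2553, 0.128]
tcp_rot: [[0.339, 0.941, 0.0], [0.941, -0.339, -0.0], [-0.0, 0.0, -1.0]]
force: [0.9, -0.4, -0.8]
opening: 0.499
grasp_force: 0.0
```

Run:
```python
from plan import *
st();to([.428,.261,.036],70)
save("top","top2.png",(190,160,290,250),7)
save("side","side2.png",(230,190,360,290),6)
```

```text
t 2.55 p [0.4284 0.2553 0.128 ] bay -0.1693 0.3362 yawx 70.19 F [ 0.9 -0.4 -0.8] open 0.499 gf 0.0 q [ 18.  32. 106.  -0.  42.  38.]
 shift/.3 [ 0.017 -0.008  0.307] turn/45 [0.    0.    0.004]
```

View pics/side2.png

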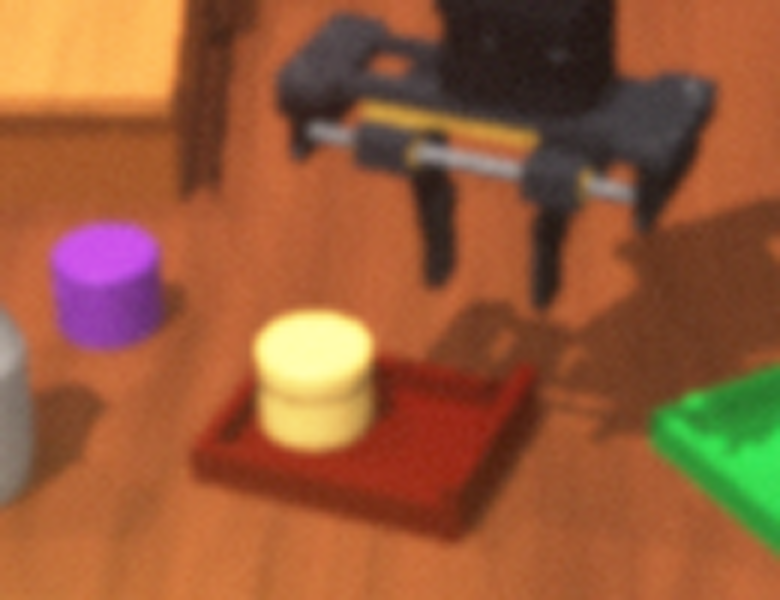

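The side crop shows the jaws straddling the lip line, with the lip from about (533, 365) to (465, 515) and the case clear at the rear. I'll go down now.

Emit:
step_arm(steps=[[0.017, -0.008, 0.1, 0, 0, 0, 0], [0.017, -0.008, 0.2, 0, 0, 0, 0], [0.017, -0.008, 0.25, 0, 0, 0, 0], [0.017, -0.008, 0.28, 0, 0, 0, 0], [0.017, -0.008, 0.3, 0, 0, 0, 0], [0.017, -0.008, 0.305, 0, 0, 0, 0], [0.017, -0.008, 0.305, 0, 0, 0, 0], [0.017, -0.008, 0.305, 0, 0, 0, 0]])

```text
time_s: 3.32
position: [0.4286, 0.2608, 0.0373]
tcp_rot: [[0.341, 0.94, 0.002], [0.94, -0.341, 0.001], [0.001, 0.001, -1.0]]
force: [0.1, -0.4, -0.1]
opening: 0.499
grasp_force: 0.0
```

Run:
```python
from plan import *
st(); save("side","side3.png",(230,190,360,290),6)
```

```text
t 3.32 p [0.4286 0.2608 0.0373] bay -0.1687 0.3417 yawx 70.07 F [ 0.1 -0.4 -0.1] open 0.499 gf 0.0 q [ 19.  42. 108.   0.  30.  38.]
```

View pics/side3.png

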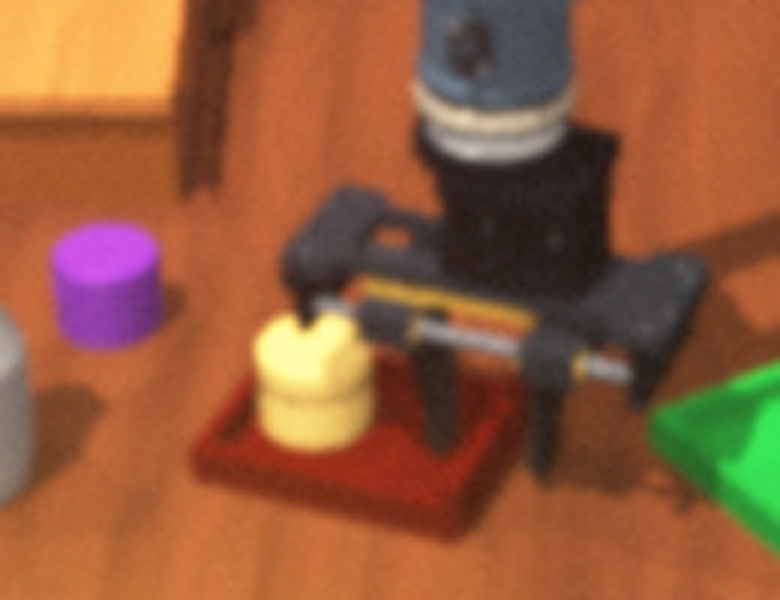

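The jaws straddle the lip: the inner finger is at (437, 445) on the free floor, the outer one at (540, 475) outside. Closing.

Emit:
step_arm(steps=[[0, 0, 0, 0, 0, 0, 0.4], [0, 0, 0, 0, 0, 0, 0.7], [0, 0, 0, 0, 0, 0, 0.9], [0, 0, 0, 0, 0, 0, 1], [0, 0, 0, 0, 0, 0, 1], [0, 0, 0, 0, 0, 0, 1]])

```text
time_s: 3.87
position: [0.4278, 0.261, 0.0366]
tcp_rot: [[0.34, 0.94, 0.0], [0.94, -0.34, 0.0], [0.0, 0.0, -1.0]]
force: [0.4, -0.1, -0.8]
opening: 0.13
grasp_force: 0.0
```

Run:
```python
from plan import *
st(); 
to(bay(-.180,0,.0373),93.35,msg="stage"); to(bay(-.100,0,.0373),93.35,msg="in")
```

```text
t 3.87 p [0.4278 0.261  0.0366] bay -0.1695 0.3419 yawx 70.12 F [ 0.4 -0.1 -0.8] open 0.13 gf 0.0 q [ 19.  42. 108.   0.  30.  38.]
stage shift/.3 [-1.061  0.417 -0.003] turn/45 [ 0.    -0.    -0.516]
in shift/.3 [-0.956  0.662 -0.003] turn/45 [ 0.    -0.    -0.516]
```

Emit:
step_arm(steps=[[0, 0, 0, 0, 0, 0, 1], [0, 0, 0, 0, 0, 0, 1], [0, 0, 0, 0, 0, 0, 1], [0, 0, 0, 0, 0, 0, 1]])

```text
time_s: 4.2
position: [0.428, 0.261, 0.0365]
tcp_rot: [[0.34, 0.94, 0.0], [0.94, -0.34, 0.0], [0.0, 0.0, -1.0]]
force: [0.9, 0.9, 0.7]
opening: 0.112
grasp_force: 30.0
```

Emit:
step_arm(steps=[[-0.009, 0.004, 0, 0, 0, -0.01, 1], [-0.028, 0.011, 0, 0, 0, -0.03, 1], [-0.056, 0.022, 0, 0, 0, -0.06, 1], [-0.09, 0.035, 0, 0, 0, -0.095, 1], [-0.124, 0.049, 0, 0, 0, -0.13, 1], [-0.158, 0.062, 0, 0, 0, -0.165, 1], [-0.185, 0.073, 0, 0, 0, -0.195, 1], [-0.2, 0.079, 0, 0, 0, -0.21, 1]])

```text
time_s: 4.87
position: [0.4297, 0.1958, 0.0365]
tcp_rot: [[0.181, 0.984, -0.0], [0.984, -0.181, 0.0], [0.0, -0.0, -1.0]]
force: [-0.7, 2.9, 0.4]
opening: 0.116
grasp_force: 30.0
```

Run:
```python
from plan import *
st(); 
to(bay(-.180,0,.0368),93.35,msg="stage")
```

```text
t 4.87 p [0.4297 0.1958 0.0365] bay -0.1714 0.2767 yawx 79.58 F [-0.7  2.9  0.4] open 0.116 gf 30.0 q [ 11.  41. 112.   0.  27.  21.]
stage shift/.3 [-0.903  0.192 -0.001] turn/45 [-0.    -0.    -0.306]
```

Emit:
step_arm(steps=[[-0.015, 0.003, 0, 0, 0, -0.01, 1], [-0.045, 0.01, 0, 0, 0, -0.03, 1], [-0.085, 0.018, 0, 0, 0, -0.06, 1], [-0.13, 0.028, 0, 0, 0, -0.095, 1], [-0.175, 0.037, 0, 0, 0, -0.13, 1], [-0.22, 0.047, 0, 0, 0, -0.165, 1], [-0.265, 0.056, 0, 0, 0, -0.2, 1], [-0.31, 0.066, 0, 0, 0, -0.235, 1]])

```text
time_s: 5.53
position: [0.4321, 0.1011, 0.0365]
tcp_rot: [[-0.004, 1.0, -0.0], [1.0, 0.004, 0.0], [0.0, -0.0, -1.0]]
force: [0.8, 3.7, 0.8]
opening: 0.113
grasp_force: 30.0
```

Run:
```python
from plan import *
st(); 
to(bay(-.180,0,.0368),93.35,msg="stage")
```

```text
t 5.53 p [0.4321 0.1011 0.0365] bay -0.1746 0.182 yawx 90.26 F [0.8 3.7 0.8] open 0.113 gf 30.0 q [ -1.  40. 117.   0.  23.  -2.]
stage shift/.3 [-0.607  0.015 -0.001] turn/45 [-0.001 -0.    -0.069]
```

Emit:
step_arm(steps=[[-0.04, 0.001, 0, 0, 0, -0.02, 1], [-0.085, 0.002, 0, 0, 0, -0.04, 1], [-0.13, 0.003, 0, 0, 0, -0.06, 1], [-0.175, 0.004, 0, 0, 0, -0.069, 1], [-0.22, 0.005, 0, 0, 0, -0.069, 1], [-0.265, 0.006, 0, 0, 0, -0.069, 1], [-0.31, 0.007, 0, 0, 0, -0.069, 1], [-0.355, 0.008, 0, 0, 0, -0.069, 1]])

```text
time_s: 6.2
position: [0.4342, -0.0052, 0.0365]
tcp_rot: [[-0.058, 0.998, -0.002], [0.998, 0.058, 0.001], [0.001, -0.002, -1.0]]
force: [0.4, 4.4, 2.0]
opening: 0.113
grasp_force: 30.0
```

Emit:
step_arm(steps=[[-0.04, 0, 0, 0, 0, 0, 1], [-0.08, 0, 0, 0, 0, 0, 1], [-0.12, 0, 0, 0, 0, 0, 1], [-0.155, 0, 0, 0, 0, 0, 1], [-0.185, 0, 0, 0, 0, 0, 1], [-0.205, 0, 0, 0, 0, 0, 1], [-0.215, 0, 0, 0, 0, 0, 1], [-0.22, 0, 0, 0, 0, 0, 1]])

```text
time_s: 6.87
position: [0.4384, -0.0711, 0.0365]
tcp_rot: [[-0.056, 0.998, -0.001], [0.998, 0.056, 0.0], [0.001, -0.001, -1.0]]
force: [-0.7, 4.7, 3.2]
opening: 0.117
grasp_force: 30.0
```

Run:
```python
from plan import *
st(); 
to(bay(-.180,0,.0368),93.35,msg="stage")
save("top","top4.png",(260,140,400,245),5.6)
```

```text
t 6.87 p [ 0.4384 -0.0711  0.0365] bay -0.1784 0.0097 yawx 93.22 F [-0.7  4.7  3.2] open 0.117 gf 30.0 q [-24.  40. 116.   0.  23. -27.]
stage shift/.3 [-0.033 -0.005 -0.001] turn/45 [-0.001 -0.001 -0.003]
```

View pics/top4.png

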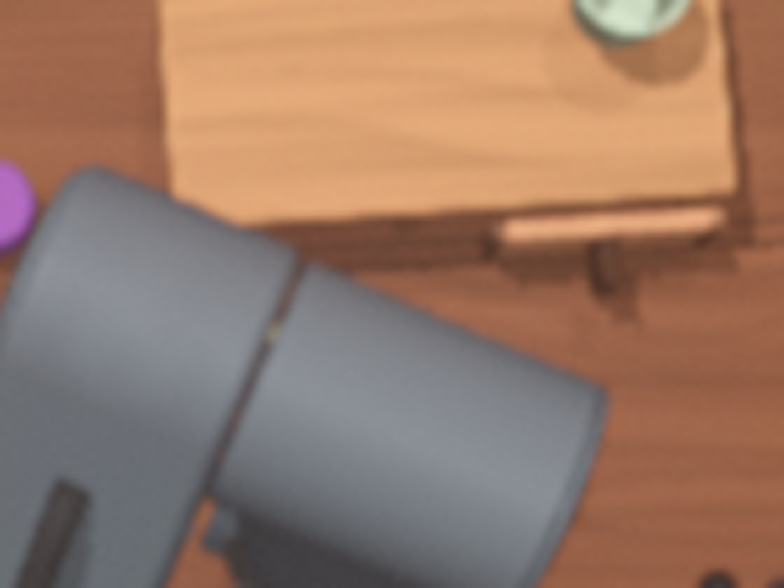

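The arm hides the tray from above, and the panel is still fully right. I'll check the tray's side edge numerically in the side view.

```bash
cat > edge.py <<'E'
from plan import *
def edge():
    c=capture("side"); st()
    d=read_state()["position"]-M; tx,ty=d@X,d@Y
    hsv=cv2.cvtColor(c["image"],cv2.COLOR_RGB2HSV).astype(int); r,g,b=[c["image"][:,:,i].astype(int) for i in range(3)]
    m=(r>60)&(g<0.36*r)&(b<0.36*r)
    L=[]
    for x in np.arange(tx,tx+.135,.015):
        p=proj(c,bay(x,ty+.055,0)); u=int(round(p[0])); col=[v for v in range(int(p[1])-14,int(p[1])+12) if m[v,u]]
        if col:
            q=atz(c,u,max(col)+.5,0)-M; L.append((q@X,q@Y))
    L=np.array(L); print((L*1000).round(1).tolist(),"expected y",round((ty+.055)*1000,1))
    # case: yellow blob
    y=((r>150)&(g>0.75*r)&(b<.75*r)).astype(np.uint8); n,_,s,ce=cv2.connectedComponentsWithStats(y)
    for i in range(1,n):
        if 60<s[i,4]<2000: print("blob",s[i],(atz(c,s[i,0]+s[i,2]/2,s[i,1]+8,.05)-M)@np.c_[X,Y])
E
python3 -c "from edge import *; edge()"
```

```text
t 6.97 p [ 0.4384 -0.0711  0.0365] bay -0.1783 0.0097 yawx 93.28 F [-2.4  1.7  3.2] open 0.116 gf 30.0 q [-24.  40. 116.  -0.  23. -27.]
[[-180.5, 51.4], [-162.9, 57.9], [-149.1, 57.6], [-131.8, 57.2], [-117.9, 63.8], [-104.0, 56.6], [-86.6, 56.2], [-72.7, 55.9], [-59.0, 62.5]] expected y 64.7
blob [475 138  47  74 288] [-1.02497834 -0.49270866]
blob [512 181  19  43 351] [-0.94091991 -0.06537533]
blob [276 197  15  18 229] [-0.08219862  0.03542366]
blob [521 231  39  54  94] [-0.85248924  0.26879319]
```

Emit:
step_arm(steps=[[-0.008, 0.01, 0, 0, 0, 0, 1], [-0.02, 0.03, 0, 0, 0, 0, 1], [-0.028, 0.06, 0, 0, 0, 0, 1], [-0.028, 0.1, 0, 0, 0, 0, 1], [-0.028, 0.14, 0, 0, 0, 0, 1], [-0.028, 0.17, 0, 0, 0, 0, 1], [-0.028, 0.185, 0, 0, 0, 0, 1], [-0.028, 0.19, 0, 0, 0, 0, 1]])

```text
time_s: 7.63
position: [0.4949, -0.0759, 0.0365]
tcp_rot: [[-0.057, 0.998, -0.004], [0.998, 0.057, 0.001], [0.001, -0.004, -1.0]]
force: [-7.4, -2.5, 7.9]
opening: 0.118
grasp_force: 30.0
```

```bash
python3 -c "
from edge import *; edge(); save('side','side5.png',(230,170,330,245),8)"
```

```text
t 7.68 p [ 0.4949 -0.076   0.0365] bay -0.1223 0.0016 yawx 93.28 F [-5.8 -0.9  6.8] open 0.114 gf 30.0 q [-22.  42. 108.  -0.  30. -25.]
[[-121.4, 50.0], [-107.5, 49.7], [-93.5, 49.4], [-76.1, 49.0], [-62.1, 48.7], [-48.1, 48.4], [-31.0, 55.0], [-17.0, 54.7], [-1.8, 33.3]] expected y 56.6
blob [475 138  47  74 295] [-1.02497834 -0.49270866]
blob [512 181  19  43 356] [-0.94091991 -0.06537533]
blob [261 196  14  18 214] [-0.02810143  0.02672334]
blob [521 231  39  54  98] [-0.85248924  0.26879319]
```

View pics/side5.png

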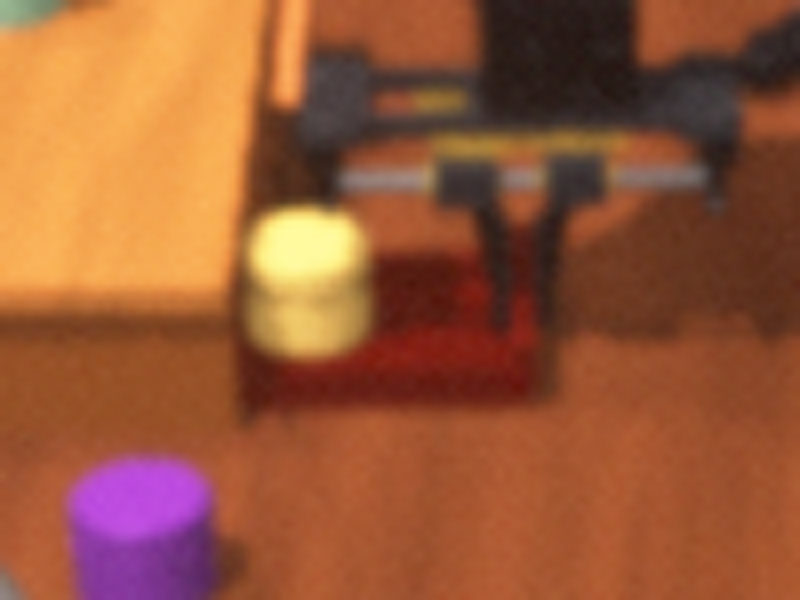

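The crop shows the case upright on the tray's rear, at (308, 280), and the tray's rear-left bottom corner near (250, 405), just entering the bay. Checking against the projected bay geometry.

Run:
```python
from plan import *
c=capture("side")
for p in [(0,.077,0),(0,.063,0),(0,.085,.062),(0,.085,.076),(-.05,.0566,0),(-.05,.05,0),(-.05,.0566,.02),(-.127,.0566,0),(-.127,.0566,.034)]:
    q=proj(c,bay(*p)); print(p,((q-[230,170]+.5)*8-.5).round(0))
```

```text
(0, 0.077, 0) [241. 434.]
(0, 0.063, 0) [243. 418.]
(0, 0.085, 0.062) [233. 317.]
(0, 0.085, 0.076) [231. 287.]
(-0.05, 0.0566, 0) [359. 409.]
(-0.05, 0.05, 0) [360. 401.]
(-0.05, 0.0566, 0.02) [358. 369.]
(-0.127, 0.0566, 0) [537. 407.]
(-0.127, 0.0566, 0.034) [536. 338.]
```

Emit:
step_arm(steps=[[0, 0.008, 0, 0, 0, 0, 1], [0, 0.022, 0, 0, 0, 0, 1], [0, 0.04, 0, 0, 0, 0, 1], [0, 0.058, 0, 0, 0, 0, 1], [0, 0.07, 0, 0, 0, 0, 1], [0, 0.074, 0, 0, 0, 0, 1], [0, 0.074, 0, 0, 0, 0, 0.8], [0, 0.074, 0, 0, 0, 0, 0.4]])

```text
time_s: 8.45
position: [0.5173, -0.0746, 0.0363]
tcp_rot: [[-0.056, 0.998, -0.002], [0.998, 0.056, 0.001], [0.001, -0.002, -1.0]]
force: [-1.3, 1.8, -0.3]
opening: 0.138
grasp_force: 0.6
```

Emit:
step_arm(steps=[[0, 0, 0, 0, 0, 0, 0.2], [0, 0, 0, 0, 0, 0, 0.2], [0, 0, 0, 0, 0, 0, 0.2], [0, 0, 0, 0, 0, 0, 0.2]])

```text
time_s: 8.78
position: [0.5193, -0.0753, 0.0365]
tcp_rot: [[-0.056, 0.998, 0.002], [0.998, 0.056, -0.001], [-0.001, 0.002, -1.0]]
force: [-0.5, 0.6, 0.1]
opening: 0.367
grasp_force: 0.0
```

```bash
python3 -c "
from edge import *; edge()"
```

```text
t 8.83 p [ 0.519  -0.0752  0.0364] bay -0.0981 0.0009 yawx 93.23 F [ 0.5  1.  -0. ] open 0.381 gf 0.0 q [-20.  42. 105.   0.  33. -24.]
[[-97.0, 49.5], [-83.1, 49.2], [-69.1, 48.9], [-51.6, 48.5], [-37.7, 48.2], [-24.0, 54.8], [-6.2, 47.5]] expected y 55.9
blob [475 138  47  74 294] [-1.02497834 -0.49270866]
blob [512 181  19  43 348] [-0.94091991 -0.06537533]
blob [260 196   9  18 136] [-0.01589195  0.02641684]
blob [521 231  39  54  97] [-0.85248924  0.26879319]
```

Emit:
step_arm(steps=[[0, 0, -0.1, 0, 0, 0, 0], [0, 0, -0.2, 0, 0, 0, -0.15], [0, 0, -0.3, 0, 0, 0, -0.15], [0, -0.08, -0.3, 0, 0, 0.2, -0.15], [0, -0.16, -0.3, 0, 0, 0.4, -0.15], [0, -0.22, -0.3, 0, 0, 0.6, -0.15], [0, -0.22, -0.3, 0, 0, 0.8, -0.15], [0, -0.22, -0.3, 0, 0, 1, -0.15]])

```text
time_s: 9.5
position: [0.4512, -0.0785, 0.1267]
tcp_rot: [[0.544, 0.839, -0.0], [0.839, -0.544, 0.0], [-0.0, -0.0, -1.0]]
force: [0.6, 0.1, 0.4]
opening: 0.572
grasp_force: 0.0
```

Emit:
step_arm(steps=[[0, 0, 0, 0, 0, 0.2, -0.15], [0, 0, 0, 0, 0, 0.4, -0.15], [0, 0, 0, 0, 0, 0.6, -0.15], [0, 0, 0, 0, 0, 0.8, -0.15], [0, 0, 0, 0, 0, 1, -0.15], [0, 0, 0, 0, 0, 1, -0.15], [0, 0, 0, 0, 0, 1, -0.15], [0, 0, 0, 0, 0, 1, -0.15]])

```text
time_s: 10.17
position: [0.4527, -0.0788, 0.1266]
tcp_rot: [[0.977, 0.215, 0.001], [0.215, -0.977, -0.0], [0.001, 0.0, -1.0]]
force: [0.5, -0.2, 0.4]
opening: 0.577
grasp_force: 0.0
```

```bash
python3 -c "
from plan import *
st(); to(bay(-.145,0,.042),3.35,msg='down')"
```

```text
t 10.17 p [ 0.4527 -0.0788  0.1266] bay -0.1645 0.0012 yawx 12.4 F [ 0.5 -0.2  0.4] open 0.577 gf 0.0 q [-24.  30. 112.   0.  38.  54.]
down shift/.3 [0.063 0.014 0.282] turn/45 [ 0.001 -0.001  0.201]
```

Emit:
step_arm(steps=[[0.03, 0.007, 0.08, 0, 0, 0.1, -0.15], [0.06, 0.014, 0.16, 0, 0, 0.2, -0.15], [0.063, 0.014, 0.22, 0, 0, 0.2, -0.15], [0.063, 0.014, 0.26, 0, 0, 0.2, -0.15], [0.063, 0.014, 0.28, 0, 0, 0.2, -0.15], [0.063, 0.014, 0.28, 0, 0, 0.2, -0.15], [0.063, 0.014, 0.28, 0, 0, 0.2, -0.15]])

```text
time_s: 10.75
position: [0.4718, -0.0787, 0.0425]
tcp_rot: [[0.998, 0.06, -0.0], [0.06, -0.998, 0.0], [-0.0, -0.0, -1.0]]
force: [-0.0, -0.5, 0.6]
opening: 0.571
grasp_force: 0.0
```

```bash
python3 -c "
from plan import *
st(); to(bay(-.11,0,.042),3.35,msg='contact'); to(bay(-.04,0,.042),3.35,msg='pushed')"
```

```text
t 10.75 p [ 0.4718 -0.0787  0.0425] bay -0.1454 0.0002 yawx 3.46 F [-0.  -0.5  0.6] open 0.571 gf 0.0 q [-23.  40. 111.   0.  28.  64.]
contact shift/.3 [0.118 0.001 0.002] turn/45 [-0.     0.     0.002]
pushed shift/.3 [0.351 0.001 0.002] turn/45 [-0.     0.     0.002]
```

Emit:
step_arm(steps=[[0.04, 0, 0, 0, 0, 0, -0.15], [0.08, 0, 0, 0, 0, 0, -0.15], [0.1, 0, 0, 0, 0, 0, -0.15], [0.11, 0, 0, 0, 0, 0, -0.15], [0.125, 0, 0, 0, 0, 0, -0.15], [0.14, 0, 0, 0, 0, 0, -0.15], [0.16, 0, 0, 0, 0, 0, -0.15], [0.18, 0, 0, 0, 0, 0, -0.15]])

```text
time_s: 11.42
position: [0.5215, -0.0743, 0.0428]
tcp_rot: [[0.998, 0.061, -0.008], [0.061, -0.998, 0.002], [-0.008, -0.003, -1.0]]
force: [-6.0, -1.2, 5.5]
opening: 0.576
grasp_force: 3.4
```

Emit:
step_arm(steps=[[0.02, 0, 0, 0, 0, 0, -0.15], [0.04, 0, 0, 0, 0, 0, -0.15], [0.06, 0, 0, 0, 0, 0, -0.15], [0.08, 0, 0, 0, 0, 0, -0.15], [0.1, 0, 0, 0, 0, 0, -0.15], [0.12, 0, 0, 0, 0, 0, -0.15], [0.135, 0, 0, 0, 0, 0, -0.15], [0.145, 0, 0, 0, 0, 0, -0.15]])

```text
time_s: 12.08
position: [0.5661, -0.072, 0.0428]
tcp_rot: [[0.998, 0.061, -0.006], [0.061, -0.998, 0.002], [-0.006, -0.002, -1.0]]
force: [-5.1, -1.2, 3.8]
opening: 0.575
grasp_force: 3.1
```

```bash
python3 -c "
from edge import *
edge(); to(bay(-.04,0,.042),3.35,msg='pushed')
to(bay(-.065,0,.042),3.35,20,msg='tilt')"
```

```text
t 12.13 p [ 0.567  -0.0721  0.0428] bay -0.05 0.0012 yawx 3.48 F [-3.8  0.8  2.1] open 0.572 gf 2.0 q [-18.  44.  98.  -0.  39.  68.]
[[-34.5, 55.0], [-20.5, 54.7], [-6.6, 54.4]] expected y 56.2
blob [475 138  47  74 288] [-1.02497834 -0.49270866]
blob [512 181  19  43 350] [-0.94091991 -0.06537533]
blob [521 231  39  54  88] [-0.85248924  0.26879319]
pushed shift/.3 [0.033 0.004 0.003] turn/45 [-0.002  0.006  0.003]
tilt shift/.3 [-0.05   0.004  0.003] turn/45 [-0.002  0.45   0.003]
```

Emit:
step_arm(steps=[[-0.04, 0, 0, 0, 0, 0, -0.15], [-0.08, 0, 0, 0, 0.05, 0, -0.15], [-0.08, 0, 0.005, 0, 0.15, 0, -0.15], [-0.08, 0, 0.01, 0, 0.28, 0, -0.15], [-0.08, 0, 0.01, 0, 0.38, 0, -0.15], [-0.08, 0, 0.01, 0, 0.45, 0, -0.15], [-0.08, 0, 0.01, 0, 0.45, 0, -0.15], [-0.08, 0, 0.01, 0, 0.45, 0, -0.15]])

```text
time_s: 12.8
position: [0.5477, -0.0711, 0.0404]
tcp_rot: [[0.94, 0.065, 0.335], [0.058, -0.998, 0.032], [0.336, -0.01, -0.942]]
force: [1.4, 0.0, -0.1]
opening: 0.579
grasp_force: 0.0
```

```bash
python3 -c "
from plan import *
st(); 
for x in (-.058,-.035,-.0135,-.0115): to(bay(x,0,.040),3.35,20,msg=str(x))"
```

```text
t 12.8 p [ 0.5477 -0.0711  0.0404] bay -0.0692 0.0033 yawx 3.51 F [ 1.4  0.  -0.1] open 0.579 gf 0.0 q [-24.  42. 114.  57.  11.   7.]
-0.058 shift/.3 [0.035 0.011 0.014] turn/45 [-0.015  0.008  0.003]
-0.035 shift/.3 [0.107 0.012 0.04 ] turn/45 [-0.015  0.008  0.003]
-0.0135 shift/.3 [0.174 0.012 0.064] turn/45 [-0.015  0.008  0.003]
-0.0115 shift/.3 [0.181 0.012 0.066] turn/45 [-0.015  0.008  0.003]
```

Emit:
step_arm(steps=[[0.015, 0.005, 0.006, 0, 0, 0, -0.15], [0.03, 0.01, 0.012, 0, 0, 0, -0.15], [0.045, 0.01, 0.017, 0, 0, 0, -0.15], [0.06, 0.01, 0.023, 0, 0, 0, -0.15], [0.08, 0.01, 0.03, 0, 0, 0, -0.15], [0.1, 0.01, 0.037, 0, 0, 0, -0.15], [0.115, 0.01, 0.043, 0, 0, 0, -0.15], [0.13, 0.01, 0.048, 0, 0, 0, -0.15]])

```text
time_s: 13.47
position: [0.5872, -0.0706, 0.0396]
tcp_rot: [[0.941, 0.065, 0.331], [0.058, -0.998, 0.034], [0.332, -0.013, -0.943]]
force: [-8.6, -2.4, 3.9]
opening: 0.57
grasp_force: 4.2
```

```bash
python3 -c "
from plan import *
st(); 
for x in (-.0135,-.0115): to(bay(x,0,.040),3.35,20,msg=str(x))"
```

```text
t 13.47 p [ 0.5872 -0.0706  0.0396] bay -0.0297 0.0016 yawx 3.5 F [-8.6 -2.4  3.9] open 0.57 gf 4.2 q [-22.  43. 108.  39.  14.  27.]
-0.0135 shift/.3 [0.051 0.006 0.017] turn/45 [-0.018  0.013  0.003]
-0.0115 shift/.3 [0.058 0.006 0.019] turn/45 [-0.018  0.013  0.003]
```

Emit:
step_arm(steps=[[0.01, 0, 0.004, 0, 0, 0, -0.15], [0.02, 0, 0.008, 0, 0, 0, -0.15], [0.027, 0, 0.01, 0, 0, 0, -0.15], [0.034, 0, 0.012, 0, 0, 0, -0.15], [0.034, 0, 0.012, 0, 0, 0, -0.15]])

```text
time_s: 13.88
position: [0.5986, -0.0699, 0.0396]
tcp_rot: [[0.941, 0.066, 0.332], [0.058, -0.998, 0.034], [0.333, -0.013, -0.943]]
force: [-5.0, -1.8, 2.0]
opening: 0.57
grasp_force: 2.4
```

```bash
python3 -c "
from plan import *
st(); 
for x in (-.0135,-.0115): to(bay(x,0,.040),3.35,20,msg=str(x))"
```

```text
t 13.88 p [ 0.5986 -0.0699  0.0396] bay -0.0184 0.0015 yawx 3.51 F [-5.  -1.8  2. ] open 0.57 gf 2.4 q [-21.  43. 107.  36.  15.  31.]
-0.0135 shift/.3 [0.016 0.005 0.004] turn/45 [-0.018  0.012  0.003]
-0.0115 shift/.3 [0.022 0.005 0.006] turn/45 [-0.018  0.012  0.003]
```

Emit:
step_arm(steps=[[0.008, 0, 0.003, 0, 0, 0, -0.15], [0.014, 0, 0.005, 0, 0, 0, -0.15], [0.018, 0, 0.006, 0, 0, 0, -0.15], [0.018, 0, 0.006, 0, 0, 0, -0.15]])

```text
time_s: 14.22
position: [0.6039, -0.0695, 0.0395]
tcp_rot: [[0.941, 0.066, 0.331], [0.058, -0.998, 0.034], [0.333, -0.013, -0.943]]
force: [-6.0, -2.0, 3.1]
opening: 0.578
grasp_force: 3.2
```

```bash
python3 -c "
from plan import *
st()"
```

```text
t 14.22 p [ 0.6039 -0.0695  0.0395] bay -0.013 0.0017 yawx 3.5 F [-6.  -2.   3.1] open 0.578 gf 3.2 q [-21.  44. 106.  35.  16.  33.]
```

Emit:
step_arm(steps=[[0.005, 0, 0.002, 0, 0, 0, -0.15], [0.01, 0, 0.004, 0, 0, 0, -0.15], [0.01, 0, 0.004, 0, 0, 0, -0.15]])

```text
time_s: 14.47
position: [0.6044, -0.0693, 0.0394]
tcp_rot: [[0.942, 0.066, 0.328], [0.057, -0.998, 0.035], [0.329, -0.014, -0.944]]
force: [-16.2, -6.6, 11.2]
opening: 0.577
grasp_force: 8.0
```

Emit:
step_arm(steps=[[0.004, 0, 0.001, 0, 0, 0, -0.15], [0.007, 0, 0.003, 0, 0, 0, -0.15], [0.007, 0, 0.003, 0, 0, 0, -0.15]])

```text
time_s: 14.72
position: [0.6047, -0.0691, 0.0391]
tcp_rot: [[0.943, 0.066, 0.325], [0.057, -0.998, 0.035], [0.327, -0.015, -0.945]]
force: [-21.7, -9.7, 16.6]
opening: 0.57
grasp_force: 11.2
```

```bash
python3 -c "
from plan import *
st()"
```

```text
t 14.72 p [ 0.6047 -0.0691  0.0391] bay -0.0122 0.002 yawx 3.47 F [-21.7  -9.7  16.6] open 0.57 gf 11.2 q [-21.  44. 106.  33.  16.  35.]
```

Emit:
step_arm(steps=[[-0.03, 0, -0.01, 0, 0, 0, -0.15], [-0.09, 0, -0.03, 0, 0, 0, -0.15], [-0.16, 0, -0.055, 0, 0, 0, -0.15], [-0.2, 0, -0.07, 0, 0, 0, -0.15], [-0.17, 0, -0.165, 0, -0.1, 0, -0.15], [-0.13, 0, -0.28, 0, -0.25, 0, -0.15], [-0.09, 0, -0.4, 0, -0.4, 0, -0.15], [-0.09, 0, -0.4, 0, -0.43, 0, -0.15]])

```text
time_s: 15.38
position: [0.5521, -0.0614, 0.0998]
tcp_rot: [[0.978, 0.089, 0.188], [0.076, -0.994, 0.078], [0.194, -0.062, -0.979]]
force: [0.5, 1.0, -0.6]
opening: 0.573
grasp_force: 0.0
```

```bash
python3 -c "
from plan import *
st(); to(bay(-.036,-.189,.13),3.35,msg='pull above'); to(bay(-.1,-.12,.13),3.35,msg='via')"
```

```text
t 15.38 p [ 0.5521 -0.0614  0.0998] bay -0.0642 0.0128 yawx 4.43 F [ 0.5  1.  -0.6] open 0.573 gf 0.0 q [-22.  36. 106.  16.  31.  50.]
pull above shift/.3 [ 0.099  0.668 -0.125] turn/45 [-0.082 -0.247  0.032]
via shift/.3 [-0.106  0.432 -0.151] turn/45 [-0.082 -0.247  0.032]
```

Emit:
step_arm(steps=[[-0.03, 0.05, -0.08, -0.02, -0.06, 0.01, -0.15], [-0.04, 0.15, -0.14, -0.04, -0.12, 0.02, -0.15], [0, 0.28, -0.14, -0.06, -0.18, 0.03, -0.15], [0.04, 0.4, -0.13, -0.08, -0.25, 0.03, -0.15], [0.08, 0.52, -0.13, -0.08, -0.25, 0.03, -0.15], [0.1, 0.63, -0.125, -0.08, -0.25, 0.03, -0.15], [0.1, 0.67, -0.125, -0.08, -0.25, 0.03, -0.15], [0.1, 0.67, -0.125, -0.08, -0.25, 0.03, -0.15]])

```text
time_s: 16.05
position: [0.5951, -0.2654, 0.1305]
tcp_rot: [[0.998, 0.058, 0.007], [0.058, -0.998, -0.0], [0.007, 0.001, -1.0]]
force: [0.3, -0.1, -0.3]
opening: 0.575
grasp_force: 0.0
```

```bash
python3 -c "
from plan import *
st(); to(bay(-.038,-.19,.13),3.35,msg='pull above'); to(bay(-.038,-.19,.048),3.35,msg='down')
save('side','side6.png',(200,130,340,235),5.6)"
```

```text
t 16.05 p [ 0.5951 -0.2654  0.1305] bay -0.0333 -0.1934 yawx 3.33 F [ 0.3 -0.1 -0.3] open 0.575 gf 0.0 q [-34.  40.  84.   0.  56.  53.]
pull above shift/.3 [-0.016 -0.011  0.002] turn/45 [ 0.001 -0.009 -0.   ]
down shift/.3 [-0.018 -0.011  0.275] turn/45 [ 0.001 -0.009 -0.   ]
```

View pics/side6.png

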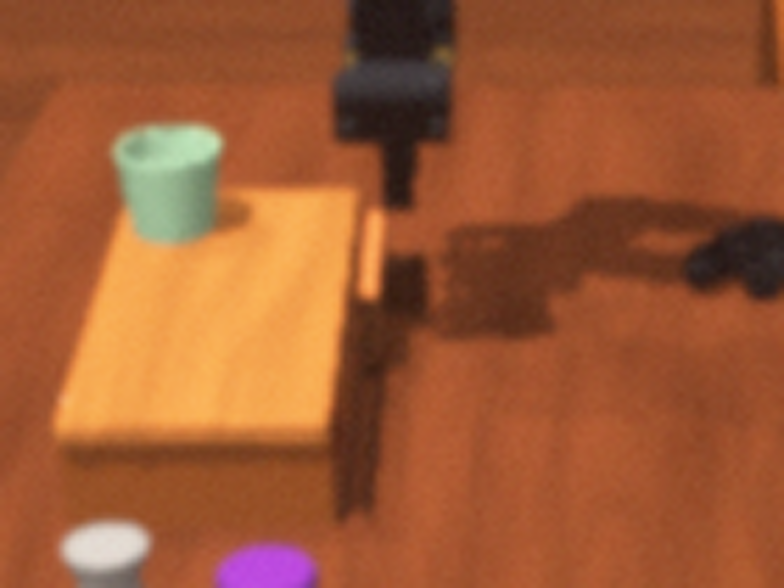

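The side crop shows the tray fully under the shelf with nothing protruding, and the fingers above the pull at (405, 285). Descending on the pull.

Emit:
step_arm(steps=[[-0.018, -0.011, 0.06, 0, 0, 0, -0.15], [-0.018, -0.011, 0.13, 0, 0, 0, -0.15], [-0.018, -0.011, 0.19, 0, 0, 0, -0.15], [-0.018, -0.011, 0.24, 0, 0, 0, -0.15], [-0.018, -0.011, 0.27, 0, 0, 0, -0.15], [-0.018, -0.011, 0.275, 0, 0, 0, -0.15], [-0.018, -0.011, 0.275, 0, 0, 0, 0.3], [-0.018, -0.011, 0.275, 0, 0, 0, 0.6]])

```text
time_s: 16.77
position: [0.5894, -0.2581, 0.0488]
tcp_rot: [[0.998, 0.062, 0.005], [0.062, -0.998, 0.001], [0.005, -0.001, -1.0]]
force: [0.6, 0.1, 0.8]
opening: 0.496
grasp_force: 0.0
```

Emit:
step_arm(steps=[[0, 0, 0, 0, 0, 0, 1], [0, 0, 0, 0, 0, 0, 1], [0, 0, 0, 0, 0, 0, 1], [0, 0, 0, 0, 0, 0, 1], [0, 0, 0, 0, 0, 0, 1], [0, 0, 0, 0, 0, 0, 1], [0, 0, 0, 0, 0, 0, 1], [0, 0, 0, 0, 0, 0, 1]])

```text
time_s: 17.43
position: [0.5894, -0.2591, 0.0485]
tcp_rot: [[0.998, 0.062, 0.005], [0.062, -0.998, 0.001], [0.005, -0.0, -1.0]]
force: [-0.7, -0.9, 4.6]
opening: 0.158
grasp_force: 30.0
```

```bash
python3 -c "
from plan import *
st(); to(bay(-.038,0,.048),3.35,msg='shut')"
```

```text
t 17.43 p [ 0.5894 -0.2591  0.0485] bay -0.0386 -0.1868 yawx 3.53 F [-0.7 -0.9  4.6] open 0.158 gf 30.0 q [-34.  46.  87.   0.  47.  53.]
shut shift/.3 [ 0.004 -0.623  0.002] turn/45 [-0.001 -0.006  0.004]
```

Emit:
step_arm(steps=[[0, -0.02, 0, 0, 0, 0, 1], [0, -0.06, 0, 0, 0, 0, 1], [0.001, -0.11, 0, 0, 0, 0, 1], [0.001, -0.16, 0, 0, 0, 0, 1], [0.001, -0.21, 0, 0, 0, 0, 1], [0.002, -0.26, 0, 0, 0, 0, 1], [0.002, -0.31, 0, 0, 0, 0, 1], [0.002, -0.36, 0, 0, 0, 0, 1]])

```text
time_s: 18.1
position: [0.5825, -0.1492, 0.0485]
tcp_rot: [[0.998, 0.062, 0.004], [0.062, -0.998, 0.002], [0.004, -0.002, -1.0]]
force: [-0.9, -2.2, 5.2]
opening: 0.158
grasp_force: 30.0
```

```bash
python3 -c "
from plan import *
st(); to(bay(-.038,0,.048),3.35,msg='shut')"
```

```text
t 18.1 p [ 0.5825 -0.1492  0.0485] bay -0.039 -0.0767 yawx 3.55 F [-0.9 -2.2  5.2] open 0.158 gf 30.0 q [-25.  44.  93.   0.  42.  61.]
shut shift/.3 [ 0.004 -0.256  0.002] turn/45 [-0.002 -0.005  0.004]
```

Emit:
step_arm(steps=[[0.001, -0.05, 0, 0, 0, 0, 1], [0.001, -0.09, 0, 0, 0, 0, 1], [0.001, -0.13, 0, 0, 0, 0, 1], [0.002, -0.165, 0, 0, 0, 0, 1], [0.002, -0.195, 0, 0, 0, 0, 1], [0.002, -0.215, 0, 0, 0, 0, 1], [0.002, -0.225, 0, 0, 0, 0, 1], [0.002, -0.225, 0, 0, 0, 0, 1]])

```text
time_s: 18.77
position: [0.5783, -0.081, 0.0484]
tcp_rot: [[0.998, 0.063, 0.002], [0.063, -0.998, 0.003], [0.002, -0.003, -1.0]]
force: [-1.9, 1.3, 6.1]
opening: 0.157
grasp_force: 30.0
```

Emit:
step_arm(steps=[[0, -0.01, 0, 0, 0, 0, 1], [0, -0.015, 0, 0, 0, 0, 1], [0, -0.015, 0, 0, 0, 0, 1]])

```text
time_s: 19.02
position: [0.578, -0.0772, 0.0484]
tcp_rot: [[0.998, 0.062, 0.002], [0.062, -0.998, 0.003], [0.002, -0.003, -1.0]]
force: [-1.2, 1.2, 5.7]
opening: 0.161
grasp_force: 30.0
```

```bash
python3 -c "
from plan import *
st(); to(bay(-.038,0,.048),3.35,msg='shut')"
```

```text
t 19.02 p [ 0.578  -0.0772  0.0484] bay -0.0393 -0.0045 yawx 3.56 F [-1.2  1.2  5.7] open 0.161 gf 30.0 q [-19.  43.  96.   0.  40.  68.]
shut shift/.3 [ 0.004 -0.015  0.002] turn/45 [-0.003 -0.003  0.005]
```

Not at the stop yet; creeping on.

Emit:
step_arm(steps=[[0, -0.007, 0, 0, 0, 0, 1], [0, -0.012, 0, 0, 0, 0, 1], [0, -0.015, 0, 0, 0, 0, 1], [0, -0.015, 0, 0, 0, 0, 1]])

```text
time_s: 19.35
position: [0.5778, -0.0729, 0.0485]
tcp_rot: [[0.998, 0.062, 0.002], [0.062, -0.998, 0.003], [0.003, -0.002, -1.0]]
force: [-2.1, -0.5, 5.7]
opening: 0.158
grasp_force: 30.0
```

Emit:
step_arm(steps=[[0, -0.005, 0, 0, 0, 0, 1], [0, -0.008, 0, 0, 0, 0, 1], [0, -0.008, 0, 0, 0, 0, 1]])

```text
time_s: 19.6
position: [0.5778, -0.0727, 0.0485]
tcp_rot: [[0.998, 0.063, 0.003], [0.063, -0.998, -0.001], [0.003, 0.001, -1.0]]
force: [-2.8, -7.4, 6.0]
opening: 0.158
grasp_force: 30.0
```

```bash
python3 -c "
from plan import *
st(); to(bay(-.038,0,.048),3.35,msg='shut')"
```

```text
t 19.6 p [ 0.5778 -0.0727  0.0485] bay -0.0393 -0.0 yawx 3.62 F [-2.8 -7.4  6. ] open 0.158 gf 30.0 q [-18.  43.  96.   0.  40.  68.]
shut shift/.3 [ 0.004 -0.     0.002] turn/45 [ 0.001 -0.003  0.006]
```

The panel is at its stop (y = 0.000, force rising). Release, lift and retreat.

Emit:
step_arm(steps=[[0, 0, 0, 0, 0, 0, 0.6], [0, 0, 0, 0, 0, 0, 0.3], [0, 0, 0, 0, 0, 0, 0], [0, 0, 0, 0, 0, 0, 0], [0, 0, 0, 0, 0, 0, 0], [0, 0, 0, 0, 0, 0, 0], [0, 0, 0, 0, 0, 0, 0]])

```text
time_s: 20.18
position: [0.5786, -0.0717, 0.048]
tcp_rot: [[0.998, 0.062, 0.004], [0.062, -0.998, 0.002], [0.004, -0.002, -1.0]]
force: [0.1, -1.0, -0.4]
opening: 0.482
grasp_force: 0.0
```

Emit:
step_arm(steps=[[0, 0, -0.06, 0, 0, 0, 0], [0, 0, -0.14, 0, 0, 0, 0], [0, 0, -0.24, 0, 0, 0, 0], [0, 0, -0.34, 0, 0, 0, 0], [-0.1, 0.1, -0.45, 0, 0, 0, 0], [-0.2, 0.2, -0.5, 0, 0, 0, 0], [-0.3, 0.3, -0.5, 0, 0, 0, 0], [-0.38, 0.45, -0.5, 0, 0, 0, 0]])

```text
time_s: 20.85
position: [0.4822, -0.193, 0.1987]
tcp_rot: [[0.998, 0.064, 0.005], [0.064, -0.998, 0.001], [0.005, -0.001, -1.0]]
force: [0.0, -0.2, -0.3]
opening: 0.501
grasp_force: 0.0
```

Emit:
step_arm(steps=[[0, 0.1, 0, 0, 0, 0, 0], [0, 0.25, 0, 0, 0, 0, 0], [0, 0.4, 0, 0, 0, 0, 0], [0, 0.5, 0, 0, 0, 0, 0], [0, 0.5, 0, 0, 0, 0, 0], [0, 0.5, 0, 0, 0, 0, 0]])

```text
time_s: 21.35
position: [0.4928, -0.3452, 0.1965]
tcp_rot: [[0.998, 0.058, 0.004], [0.058, -0.998, 0.002], [0.005, -0.001, -1.0]]
force: [-0.6, 0.7, -0.1]
opening: 0.499
grasp_force: 0.0
```

```bash
python3 -c "
from plan import *
st(); a=capture('top')['image'][120:250,210:410,::-1]; b=capture('side')['image'][140:260,200:340,::-1]
a=cv2.resize(a,(600,390),interpolation=cv2.INTER_CUBIC)[:300]; b=cv2.resize(b,(350,300),interpolation=cv2.INTER_CUBIC)
a=a[:,150:]; cv2.imwrite('pics/end.png',np.hstack([a,b]))"
```

```text
t 21.35 p [ 0.4928 -0.3452  0.1965] bay -0.1401 -0.2671 yawx 3.32 F [-0.6  0.7 -0.1] open 0.499 gf 0.0 q [-46.  32.  89.   0.  59.  41.]
```

View pics/end.png

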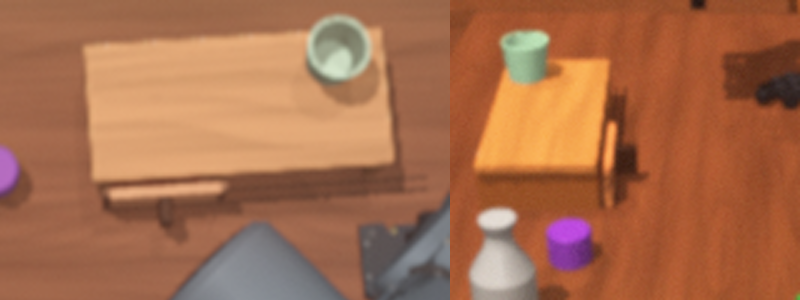

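The panel is shut over the left bay (108–227, 190), and the cup, flask and trivet are where they were. The tray is at its back stop. Handing in.

```bash
python3 -c "
from rig import *
print(hand_in())"
```

```text
the job is handed in; nothing more can be done
None
```

The job is handed in at about 21 s: the tray and case were pushed in until they met the back stop, the panel is shut against its stop, and the cup, flask and trivet look unmoved in the final pictures; inside the bay the tray and case couldn't be seen, so "home", "case upright" and "shelf top not touched" rest on force and position readings.

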